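# Show the jar from the fridge door to the phone's camera

## Robot

A 7-joint arm with a two-finger parallel gripper is mounted at the origin on the work surface. World frame = base frame: x ahead of the robot, y to its left, z up, the work surface at z = 0. Lengths are in m, angles in rad, forces in N, time in s.
With the tool pointing down it reaches from about 0.4 to 0.875 m from the base axis. Payload 19.3 kg.
Tool frame: the origin (TCP) lies midway between the tips of the shut fingers; the grasp point (between the pads) lies 19 mm behind it; z points along the fingers, y is the direction in which the jaws open and shut (so a half turn about z gives the same grasp; the last joint's range is limited). The gripper opens to 85 mm and grips with 20 to 120 N. Pads are 22 mm wide; open, the fingers measure 114 mm over their backs; the gripper's body (76 mm by 85 mm) begins 54 mm behind the grasp point. The pads swing forward as they close: fully open they stand 13 mm farther back than shut.
Start: joints at [1.074, 0.521, -0.036, 1.599, 0.021, 1.021, -0.113], TCP at [0.259, -0.569, 0.231] pointing down, gripper open.
Joint ranges: [-2.91, 2.91], [-0.3, 2.13], [-1.5, 1.42], [0.17, 2.43], [-1.26, 4.41], [0.16, 1.93], [-2.52, 2.52]. Speed limits (rad/s): [1.89, 1.89, 2.39, 2.39, 3.01, 3.01, 3.01].

## Interface

Orientations are given as [roll, pitch, yaw] about the fixed x, y, z axes, in that order (R = Rz(yaw) Ry(pitch) Rx(roll)).
In Python, from workcell import bot, eyes gives the robot as it stands. The module is installed in compiled form; this text tells all that it offers.
- The arm moves only by the shell command python3 -m jog 'ROWS' [FORCE]. ROWS is JSON, a list of rows, each an object with "delta_pos": the shift along the world's x, y, z in mm, a list of three; "spin": the turn about the world's z in rad; "claw": the closure, from 0 (fully open) to 1 (shut). In form: [{"delta_pos": [tx, ty, tz], "spin": spin, "claw": claw}, ...]. A call has 1 to 8 rows; each row is the pose to reach, as a shift and turn from the pose measured when the call began; what a row does not reach only later rows make up. A row lasts 1/10 s, in which the tool goes at most 50 mm and 8.59 degrees, less where a joint would pass 70% of its speed; a pose out of reach is approached as far as the arm can. A call with a gripper value outside its range is refused whole. The fingers move at their own pace and stop on an object; FORCE is the grip in N (left out, the last holds). Time passes only in rows, so rows that repeat a pose let the fingers close. It gives the time, the measured TCP pose, the force and the opening at its end, in the units of the state.
- bot.observe(): the state, without advancing time (a new reading comes with each control period).
- eyes.grab_frame(name): name is "side" or "top"; returns the picture (480x640x3 uint8, blue, green, red); there is no depth.
- eyes.camera_params(name): a dict with "fx", "fy", "cx", "cy" (pixels), "origin" and "attitude" of the camera in the world. Camera axes: x right, y up, looking along -z (the intrinsics and any distortion apply to the point x, -y, -z); pixel columns grow to the right and rows downward; lengths in m; the calibration is good to about 2 mm. A picture is of the moment at which its call begins. camera_params takes no time and is no camera call.
- bot.job_done(): hands the job in, once; it reports no verdict.
The state is a dict: "clock": time; "qpos": joint angles; "qd": joint speeds; "joint_efforts": joint torques, N m; "position": TCP position; "tool_rot": TCP orientation; "force": force on the tool from outside, world axes, zero at the start; "moment": the same for the moment, N m; "grip_width": finger opening in m.
Only numpy, scipy, OpenCV 4.12 (cv2) and the standard library are available. Lean on these libraries where they do the work, as an engineer would, in place of code of your own. Each camera call takes 0.05 s, during which the arm holds its last target. There are 200 camera calls.

## Task

Pull the little fridge's door wide open by its handle, take the wide labelled jar out of the upper rack on the inside of the door, and hold it up to the camera on the back of the phone on its stand: jar upright, the middle of its label level with the lens and straight in front of it, about 15 cm away, and the label facing the lens so that it can be read. Finish while still holding the jar there, still and clear of everything else; leave the slim bottle standing in the rack, and do not bump the phone or its stand or disturb the other things.

Things in the scene. Friction and masses are not known exactly. Their poses are not given: they have to be found in the camera images.
- fridge: White countertop mini fridge, 300 wide, 280 deep, 310 high (mm), fixed. Origin: centre of its underside; z up, -x is its front (the opening), -y its right side seen from the front, where the door is hinged. The door hangs before the opening, its top edge 300 mm above the counter.
- fridge_door (a joint): Door angle in rad: 0 shut, as at the start; grows as the door swings out, counter-clockwise seen from above, to a stop at 2.0. Slightly stiff hinge (0.15 N m), no latch: it stays where it is left. Jar and bottle ride loose in the door's rack, so swing it smoothly.
- fridge_door_hinge (a point): Point on the upright hinge line, 180 mm above the counter = floor of the upper rack. Axes are the door's: z up, y along the leaf to its free edge, x out of its inner face. Leaf: y 0 to 290 mm, x -17.5 to 17.5, 17 to 300 mm above the counter. Upper rack: inside x 17.5 to 90.5, y 38 to 234, walls 4 thick, 40 high, open above. An empty rack lies 135 mm lower.
- handle_top (a point): Upper end, on its axis, of the door handle: an upright round steel bar, 12 mm thick, 162 long (132 to 294 mm above the counter), on the door's outer face near the free edge: bar axis 42 mm before that face, 268 mm along the leaf from the hinge line. Two 10 mm stubs join it to the door, 31 and 141 mm below this end. The bar can be pinched from above across the leaf's direction.
- jar: Wide glass jar with a flat steel lid, in the upper door rack: 60 mm across (body and lid), 100 high, the lid being the top 21; 0.18 to 0.37 kg. Origin: centre of its underside, z up; +x points out through the middle of its label. Stands nearer the hinge or nearer the free edge, label roughly towards the door's free edge, up to 30 degrees askew.
- jar_label (a point): Middle of the jar's one paper label (about 40 mm wide, 42 high, curved round the jar): 31 mm from the jar's axis along +x, 38 mm above the underside. A 12 mm wide paper seal strip runs from it straight up the front and over the lid to the middle of the lid, so the label's side can be told from above.
- sauce_bottle: Slim bottle with a black cap, 42 mm across and 98 high, standing in the same rack about 105 mm from the jar. Bystander. Origin: centre of its underside.
- phone: Phone, 72 x 8 x 148 mm, upright in a clamp, its back with the round 34 mm camera module towards the work. Origin: centre of the module's face. The camera looks level along -x of this frame; z up. The phone reaches 28 mm above the lens and 120 below. Lens height differs from run to run, 200 to 250 mm above the counter.
- phone_stand: Telescopic table stand that carries the phone: round steel foot 100 mm across and 12 thick, fixed to the counter, mast behind the phone. Origin: centre of the foot's underside; the lens lies 26 mm along its -x axis.
- mug: White mug, 78 mm across, 92 high, handle on its +y side, on the counter. Bystander. Origin: centre of its underside.
- pepper_mill: Dark wooden pepper mill, 48 mm across, 114 high, on the counter. Bystander. Origin: centre of its underside.

How it is judged:
By the outcome, as a careful person would: the job done as asked, in the order asked, and still so for the second after the job is handed in, while the arm keeps its last pose, push and grip.
It also fails if it takes over 61 s, if anything falls off the work surface, if the arm or the gripper's body presses on something with over 40 N, if the wrist force passes 120 N, or if a joint passes its speed limit or range.

## Working session

There is one attempt and no reset: what is moved stays moved. The work goes in short steps, Python scripts to look and compute and a shell command to move; the robot and the scene stay as the last step left them, time stands still between calls to the robot, and variables do not carry over. Pictures are saved under pics/ and viewed, about 8 in all and at most 12, crops included, and the job is handed in when it is done.

```bash
mkdir -p pics
cat > h.py <<'E'
import numpy as np, cv2
from workcell import bot, eyes
from scipy.spatial.transform import Rotation as R
def cam(n):
    p=eyes.camera_params(n); a=np.array(p["attitude"],float)
    if a.shape==(3,3): M=a
    elif a.size==4: M=R.from_quat(a).as_matrix()
    else: M=R.from_euler('xyz',a).as_matrix()
    return p,M,np.array(p["origin"],float)
def proj(n,P):
    p,M,o=cam(n); c=(np.atleast_2d(P)-o)@M
    return np.c_[p["cx"]+p["fx"]*c[:,0]/-c[:,2], p["cy"]+p["fy"]*(-c[:,1])/-c[:,2]]
def ray(n,u,v):
    p,M,o=cam(n); return o, M@np.array([(u-p["cx"])/p["fx"],-(v-p["cy"])/p["fy"],-1.])
def atz(n,u,v,z):
    o,d=ray(n,u,v); return o+d*(z-o[2])/d[2]
def tri(uv1,uv2):
    o1,d1=ray("top",*uv1);o2,d2=ray("side",*uv2)
    s=np.linalg.lstsq(np.c_[d1,-d2],o2-o1,rcond=None)[0]
    a=o1+s[0]*d1;b=o2+s[1]*d2; return (a+b)/2,np.linalg.norm(a-b)
E
python3 - <<'E'
from h import *
for n in("side","top"):
    cv2.imwrite(f"pics/{n}0.png",eyes.grab_frame(n)); print(eyes.camera_params(n))
print(bot.observe())
print(proj("top",[bot.observe()["position"]]),proj("side",[bot.observe()["position"]]))
E
```

```text
{'fx': 488.3477961667831, 'fy': 488.3477961667831, 'cx': 315.3582468980174, 'cy': 235.00195637759555, 'origin': array([0.31983873, 0.32370282, 1.17310727]), 'attitude': array([ 0.39924876, -0.0090094 , -2.49713269])}
{'fx': 503.8313607914927, 'fy': 503.8313607914927, 'cx': 318.92622594390684, 'cy': 234.33678777692214, 'origin': array([0.39677428, 0.01240993, 1.38050093]), 'attitude': array([ 0.1394642 , -0.01715318, -1.57334099])}
{'clock': 0.1, 'qpos': array([ 1.0737839 ,  0.52196192, -0.03633127,  1.59993842,  0.02121516,
        1.02107524, -0.11283175]), 'qd': array([-9.68713506e-04, -3.11332544e-03,  1.07898337e-03, -1.04102382e-03,
        5.84509443e-05,  1.09501603e-03,  1.81676003e-03]), 'joint_efforts': array([ 6.36814439e-03, -9.28488064e+01,  1.98518828e+00, -3.70534444e+01,
        1.82372611e-02,  5.28798162e-03, -1.24399203e-04]), 'position': array([ 0.25858059, -0.56868187,  0.23078306]), 'tool_rot': array([-3.14059834e+00,  7.94456715e-05,  4.26780756e-01]), 'force': array([-0.78736714,  0.35023028,  0.2086983 ]), 'moment': array([ 0.01785268, -0.03377988, -0.01154278]), 'grip_width': 0.08497286227435438}
[[569.50628096 366.65714438]] [[563.20789325 125.3686822 ]]
```

View pics/side0.png

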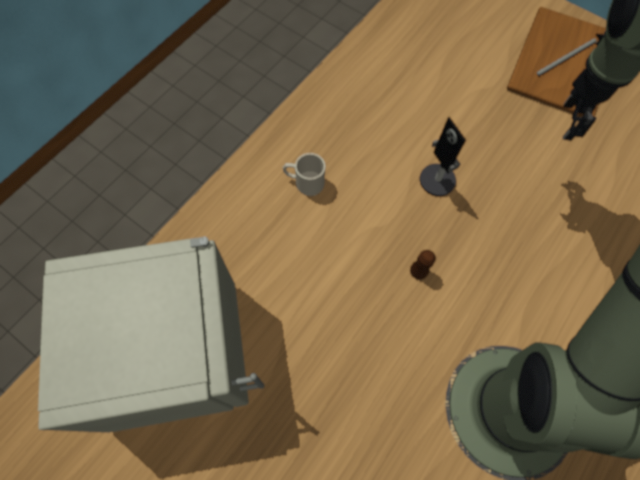

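View pics/top0.png

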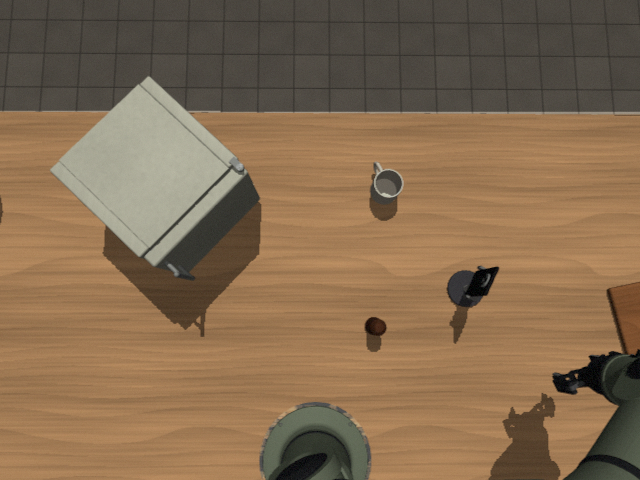

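The side view shows the fridge at lower left, its handle at (250,382), the hinge cap at (200,243) and the phone at (450,140). In the top view the handle is at (180,271), the hinge cap at (237,165), the phone lens near (487,281), the mug at (387,184) and the mill at (376,326). I'll enlarge these for exact readings.

Run:
```python
import cv2, numpy as np
t=cv2.imread("pics/top0.png");s=cv2.imread("pics/side0.png")
def c(im,x,y,w,h,k): 
    return cv2.resize(im[y:y+h,x:x+w],None,fx=k,fy=k,interpolation=cv2.INTER_CUBIC)
# top: fridge door x130..263,y150..283 x3 ; phone
a=c(t,130,150,130,150,3); b=c(t,440,255,65,50,6)
d=c(s,190,230,130,200,3)[:, :]; e=c(s,415,112,65,90,6)[:, :]
out=np.zeros((600,800,3),np.uint8)
out[:300,:390]=c(t,130,150,130,100,3)
out[300:600,:390]=c(t,130,200,130,100,3)
out[:300,400:790]=b
out[300:600,400:600]=c(s,210,350,50,75,4)
out[300:600,600:800]=c(s,425,112,50,75,4)
cv2.imwrite("pics/crop1.png",out)
```

```text
(no output)
```

View pics/crop1.png

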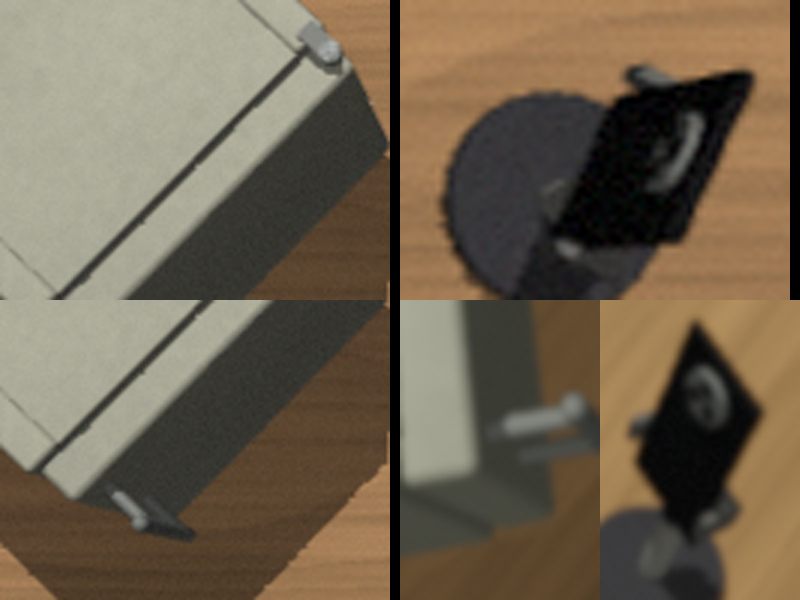

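```bash
cat > fit0.py <<'E'
from h import *
from scipy.optimize import least_squares
A=atz("top",246.7,173.3,.3);B=atz("top",155,266,.3);C=atz("top",145,256.7,.3)
print("A,B,C",A,B,C,np.linalg.norm(A-B),np.linalg.norm(B-C))
y=(B-A)/np.linalg.norm(B-A); yaw=np.arctan2(y[1],y[0])-np.pi/2
m=(A+B)/2; x=np.array([np.cos(yaw),np.sin(yaw),0]); 
hinge=m-y*.145+x*.0175
print("yaw",yaw,"hinge",hinge)
H=hinge-x*(.0175+.042)+y*.268
for z in(.294,.263,.153,.132): print(z,H,proj("top",[[H[0],H[1],z]]),proj("side",[[H[0],H[1],z]]))
print("fridge back L",[atz("top",148,78,.31),atz("top",52,172,.31)])
print("handle top from side",atz("side",253,375.5,.294),atz("top",176,274,.294))
# phone lens
print("lens",tri((440+680/6-400/6,255+150/6),(425+(708-600)/4,112+(393-300)/4)))
f=atz("top",440+(540-400)/6,255+198/6,.012);print("foot",f)
print("mug top",atz("top",387,184,.092),"mill",atz("top",376,325,.114))
E
python3 fit0.py
```

```text
A,B,C [0.68390995 0.15190833 0.3       ] [0.48020773 0.34370423 0.3       ] [0.50015426 0.36583171 0.3       ] 0.2797861073516285 0.02979075423812281
yaw 0.8154936783690467 hinge [0.69962455 0.16114859 0.3       ]
0.294 [0.46371558 0.3015452  0.3       ] [[175.29949626 273.87645019]] [[252.34548632 376.06294236]]
0.263 [0.46371558 0.3015452  0.3       ] [[179.02720259 274.73822147]] [[254.23961372 378.17626693]]
0.153 [0.46371558 0.3015452  0.3       ] [[190.74049843 277.44610162]] [[260.06931398 384.68060705]]
0.132 [0.46371558 0.3015452  0.3       ] [[192.7428519  277.90900577]] [[261.04777572 385.77230091]]
fridge back L [array([0.89910465, 0.37397183, 0.31      ]), array([0.68329345, 0.57092198, 0.31      ])]
handle top from side [0.46341402 0.3001314  0.294     ] [0.46344879 0.30004084 0.294     ]
lens (array([ 0.45265348, -0.39474112,  0.22158138]), np.float64(0.0007067909967710119))
foot [ 0.44160928 -0.4034637   0.012     ]
mug top [ 0.71106497 -0.18927112  0.092     ] mill [ 0.34737461 -0.15081004  0.114     ]
```

```bash
python3 - <<'E'
from h import *
z=.2216
c=lambda x,y:(440+(x-400)/6,255+y/6)
a=atz("top",*c(751,75),z+.028);b=atz("top",*c(683,240),z+.028)
d=atz("top",*c(620,97),z-.12);e=atz("top",*c(555,243),z-.12)
for p,q in((a,b),(d,e)):
    w=p-q; print(p,q,np.linalg.norm(w),"normal deg",np.degrees(np.arctan2(w[1],w[0]))+90)
E
python3 -m jog '[{"delta_pos":[0,0,50],"spin":0,"claw":0},{"delta_pos":[0,0,100],"spin":0,"claw":0},{"delta_pos":[30,40,150],"spin":0.1,"claw":0},{"delta_pos":[60,80,180],"spin":0.2,"claw":0},{"delta_pos":[100,120,180],"spin":0.3,"claw":0},{"delta_pos":[130,160,180],"spin":0.389,"claw":0},{"delta_pos":[165,200,180],"spin":0.389,"claw":0},{"delta_pos":[200,240,180],"spin":0.389,"claw":0}]' 60
```

```text
[ 0.47975902 -0.41310216  0.2496    ] [ 0.41810582 -0.38429969  0.2496    ] 0.06804924072261449 normal deg 64.95947640450282
[ 0.4813315  -0.41224414  0.1016    ] [ 0.41975982 -0.38179525  0.1016    ] 0.06868919476517019 normal deg 63.6863365523038
clock: 0.9
position: [0.435, -0.3552, 0.4106]
tool_rot: [-3.141, 0.0, 0.816]
force: [0.5, -0.4, 0.5]
grip_width: 0.0849
```

```bash
python3 -m jog '[{"delta_pos":[5,50,0],"spin":0,"claw":0},{"delta_pos":[10,100,0],"spin":0,"claw":0},{"delta_pos":[15,150,0],"spin":0,"claw":0},{"delta_pos":[20,200,0],"spin":0,"claw":0},{"delta_pos":[25,250,0],"spin":0,"claw":0},{"delta_pos":[28,300,0],"spin":0,"claw":0},{"delta_pos":[28,350,0],"spin":0,"claw":0},{"delta_pos":[28,400,0],"spin":0,"claw":0}]'
python3 -m jog '[{"delta_pos":[0,50,0],"spin":0,"claw":0},{"delta_pos":[0,100,0],"spin":0,"claw":0},{"delta_pos":[0,150,0],"spin":0,"claw":0},{"delta_pos":[0,200,0],"spin":0,"claw":0},{"delta_pos":[0,230,0],"spin":0,"claw":0},{"delta_pos":[0,256,0],"spin":0,"claw":0},{"delta_pos":[0,256,0],"spin":0,"claw":0}]'
```

```text
clock: 1.7
position: [0.4625, 0.0436, 0.4106]
tool_rot: [-3.141, 0.0, 0.816]
force: [2.1, -0.3, -0.2]
grip_width: 0.0855
clock: 2.4
position: [0.4613, 0.3029, 0.4098]
tool_rot: [-3.139, 0.001, 0.82]
force: [0.3, -1.1, -0.0]
grip_width: 0.0858
```

```bash
python3 -m jog '[{"delta_pos":[2,-2,-40],"spin":-0.004,"claw":0},{"delta_pos":[2,-2,-80],"spin":-0.004,"claw":0},{"delta_pos":[2,-2,-115],"spin":-0.004,"claw":0},{"delta_pos":[2,-2,-140],"spin":-0.004,"claw":0},{"delta_pos":[2,-2,-152],"spin":-0.004,"claw":0},{"delta_pos":[2,-2,-152],"spin":-0.004,"claw":0}]'
python3 - <<'E'
from h import *
a=eyes.grab_frame("top")[200:320,120:260];b=eyes.grab_frame("side")[310:430,190:330]
cv2.imwrite("pics/h1.png",np.hstack([cv2.resize(i,None,fx=2.8,fy=2.8,interpolation=cv2.INTER_CUBIC) for i in(a,b)]))
E
```

```text
clock: 3.0
position: [0.4631, 0.3002, 0.2569]
tool_rot: [-3.139, 0.003, 0.816]
force: [-0.1, -0.4, 0.1]
grip_width: 0.0857
```

View pics/h1.png

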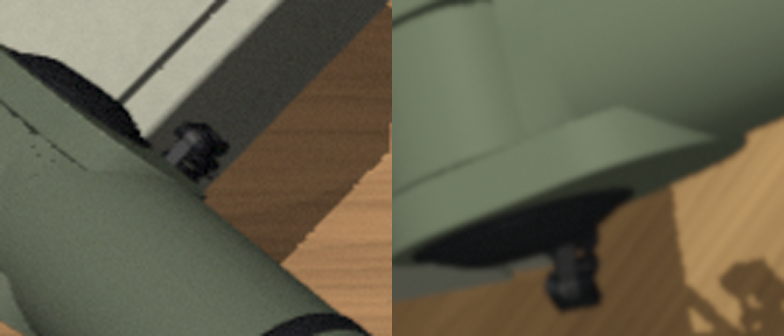

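The wrist hides the bar: only a finger shows, at about (190,253) in the full top view. There's no contact force, so I'm closing.

```bash
python3 -m jog '[{"delta_pos":[0,0,0],"spin":0,"claw":1},{"delta_pos":[0,0,0],"spin":0,"claw":1},{"delta_pos":[0,0,0],"spin":0,"claw":1},{"delta_pos":[0,0,0],"spin":0,"claw":1},{"delta_pos":[0,0,0],"spin":0,"claw":1},{"delta_pos":[0,0,0],"spin":0,"claw":1},{"delta_pos":[0,0,0],"spin":0,"claw":1},{"delta_pos":[0,0,0],"spin":0,"claw":1}]' 60
python3 - <<'E'
import numpy as np
h=np.array([.6996,.1611]);r=np.array([.4634,.3005])-h
print(np.hypot(*r),np.degrees(np.arctan2(r[1],r[0])))
c=lambda t:np.array([[np.cos(t),-np.sin(t)],[np.sin(t),np.cos(t)]])
for i in range(0,42):
    t=.05*i; print(round(t,2),np.round(1000*(c(t)@r-r)),end=' ; ')
E
```

```text
clock: 3.9
position: [0.464, 0.3009, 0.2592]
tool_rot: [-3.14, -0.0, 0.815]
force: [0.9, -3.0, 4.6]
grip_width: 0.0102
0.27426775238806334 149.4518383817436
0.0 [0. 0.] ; 0.05 [ -7. -12.] ; 0.1 [-13. -24.] ; 0.15 [-18. -37.] ; 0.2 [-23. -50.] ; 0.25 [-27. -63.] ; 0.3 [-31. -76.] ; 0.35 [-33. -89.] ; 0.4 [ -36. -103.] ; 0.45 [ -37. -117.] ; 0.5 [ -38. -130.] ; 0.55 [ -38. -144.] ; 0.6 [ -37. -158.] ; 0.65 [ -36. -171.] ; 0.7 [ -34. -185.] ; 0.75 [ -32. -198.] ; 0.8 [ -28. -212.] ; 0.85 [ -24. -225.] ; 0.9 [ -20. -238.] ; 0.95 [ -15. -250.] ; 1.0 [  -9. -263.] ; 1.05 [  -2. -275.] ; 1.1 [   5. -287.] ; 1.15 [  12. -298.] ; 1.2 [  21. -309.] ; 1.25 [  29. -320.] ; 1.3 [  39. -330.] ; 1.35 [  48. -339.] ; 1.4 [  59. -348.] ; 1.45 [  69. -357.] ; 1.5 [  80. -365.] ; 1.55 [  92. -373.] ; 1.6 [ 104. -380.] ; 1.65 [ 116. -386.] ; 1.7 [ 128. -392.] ; 1.75 [ 141. -397.] ; 1.8 [ 154. -401.] ; 1.85 [ 167. -405.] ; 1.9 [ 181. -408.] ; 1.95 [ 194. -410.] ; 2.0 [ 208. -412.] ; 2.05 [ 221. -413.] ;
```

```bash
python3 -m jog '[{"delta_pos":[-1,-2,0],"spin":0.01,"claw":1},{"delta_pos":[-4,-7,0],"spin":0.03,"claw":1},{"delta_pos":[-8,-14,0],"spin":0.06,"claw":1},{"delta_pos":[-13,-24,0],"spin":0.1,"claw":1},{"delta_pos":[-18,-37,0],"spin":0.15,"claw":1},{"delta_pos":[-23,-50,0],"spin":0.2,"claw":1},{"delta_pos":[-27,-63,0],"spin":0.25,"claw":1},{"delta_pos":[-31,-76,0],"spin":0.3,"claw":1}]'
cat > dr.py <<'E'
from h import *
h=np.array([.6996,.1611]);o=bot.observe();p=np.array(o["position"][:2]);r=p-h
t=np.arctan2(r[1],r[0]); print("door angle",t%(2*np.pi)-np.radians(149.45),"r",np.hypot(*r),"yaw-based",(o["tool_rot"][2]-.8155),"f",o["force"])
E
python3 dr.py
```

```text
clock: 4.7
position: [0.433, 0.224, 0.2592]
tool_rot: [-3.141, -0.001, 1.118]
force: [9.8, -2.0, -3.1]
grip_width: 0.0101
door angle 0.3013942780820269 r 0.2739260910211985 yaw-based 0.3027832403949863 f [ 9.83610878 -2.01111485 -3.05558594]
```

```bash
python3 -m jog '[{"delta_pos":[-2,-13,0],"spin":0.05,"claw":1},{"delta_pos":[-5,-27,0],"spin":0.1,"claw":1},{"delta_pos":[-6,-41,0],"spin":0.15,"claw":1},{"delta_pos":[-7,-54,0],"spin":0.2,"claw":1},{"delta_pos":[-7,-68,0],"spin":0.25,"claw":1},{"delta_pos":[-6,-82,0],"spin":0.3,"claw":1},{"delta_pos":[-5,-95,0],"spin":0.35,"claw":1},{"delta_pos":[-3,-109,0],"spin":0.4,"claw":1}]'; python3 dr.py
```

```text
clock: 5.5
position: [0.4298, 0.1145, 0.2592]
tool_rot: [-3.141, -0.001, 1.522]
force: [5.4, 1.7, -3.0]
grip_width: 0.0098
door angle 0.7042801041366813 r 0.27380636399037184 yaw-based 0.7060507102473533 f [ 5.35849746  1.744866   -2.98910495]
```

```bash
python3 -m jog '[{"delta_pos":[2,-13,0],"spin":0.05,"claw":1},{"delta_pos":[6,-27,0],"spin":0.1,"claw":1},{"delta_pos":[10,-40,0],"spin":0.15,"claw":1},{"delta_pos":[14,-53,0],"spin":0.2,"claw":1},{"delta_pos":[19,-65,0],"spin":0.25,"claw":1},{"delta_pos":[25,-78,0],"spin":0.3,"claw":1},{"delta_pos":[32,-90,0],"spin":0.35,"claw":1},{"delta_pos":[39,-102,0],"spin":0.4,"claw":1}]'; python3 dr.py
python3 -m jog '[{"delta_pos":[7,-11,0],"spin":0.05,"claw":1},{"delta_pos":[16,-22,0],"spin":0.1,"claw":1},{"delta_pos":[24,-33,0],"spin":0.15,"claw":1},{"delta_pos":[34,-43,0],"spin":0.2,"claw":1},{"delta_pos":[43,-52,0],"spin":0.25,"claw":1},{"delta_pos":[54,-61,0],"spin":0.3,"claw":1},{"delta_pos":[64,-70,0],"spin":0.35,"claw":1},{"delta_pos":[75,-78,0],"spin":0.4,"claw":1}]'; python3 dr.py
```

```text
clock: 6.3
position: [0.4694, 0.0126, 0.2592]
tool_rot: [3.14, -0.002, 1.925]
force: [10.4, 7.3, -8.9]
grip_width: 0.01
door angle 1.106151652104359 r 0.2739380329440131 yaw-based 1.1095554336098448 f [10.37669574  7.33122634 -8.89647634]
clock: 7.1
position: [0.5447, -0.065, 0.2592]
tool_rot: [3.139, -0.002, 2.329]
force: [4.1, 7.3, -1.3]
grip_width: 0.0099
door angle 1.5033440539362402 r 0.2741253336584389 yaw-based 1.5131519270556604 f [ 4.13659885  7.34784087 -1.26718424]
```

```bash
python3 -m jog '[{"delta_pos":[12,-8,0],"spin":0.05,"claw":1},{"delta_pos":[24,-15,0],"spin":0.1,"claw":1},{"delta_pos":[36,-21,0],"spin":0.14,"claw":1},{"delta_pos":[46,-26,0],"spin":0.18,"claw":1},{"delta_pos":[56,-30,0],"spin":0.22,"claw":1},{"delta_pos":[64,-33,0],"spin":0.25,"claw":1},{"delta_pos":[69,-35,0],"spin":0.27,"claw":1},{"delta_pos":[71,-36,0],"spin":0.28,"claw":1}]'; python3 dr.py
python3 -m jog '[{"delta_pos":[0,0,0],"spin":0,"claw":1},{"delta_pos":[0,0,0],"spin":0,"claw":0.5},{"delta_pos":[0,0,0],"spin":0,"claw":0.2},{"delta_pos":[0,0,0],"spin":0,"claw":0},{"delta_pos":[0,0,0],"spin":0,"claw":0},{"delta_pos":[0,0,0],"spin":0,"claw":0},{"delta_pos":[0,0,0],"spin":0,"claw":0}]'; python3 dr.py
```

```text
clock: 7.9
position: [0.6159, -0.1002, 0.2593]
tool_rot: [3.137, -0.003, 2.611]
force: [1.7, 7.0, 1.0]
grip_width: 0.0103
door angle 1.7941095048658906 r 0.27432100089407735 yaw-based 1.795319684843264 f [1.74261628 7.00294225 0.96558716]
clock: 8.6
position: [0.6159, -0.1002, 0.2592]
tool_rot: [3.137, -0.003, 2.611]
force: [-0.2, 0.4, -0.4]
grip_width: 0.0849
door angle 1.794040743938123 r 0.2743768073255036 yaw-based 1.7953123862836593 f [-0.23794802  0.42892222 -0.4103346 ]
```

```bash
python3 -m jog '[{"delta_pos":[0,0,30],"spin":0,"claw":0},{"delta_pos":[0,0,80],"spin":0,"claw":0},{"delta_pos":[0,0,130],"spin":0,"claw":0},{"delta_pos":[-20,-50,170],"spin":0,"claw":0},{"delta_pos":[-30,-100,180],"spin":0,"claw":0},{"delta_pos":[-40,-150,180],"spin":0,"claw":0},{"delta_pos":[-50,-190,180],"spin":0,"claw":0},{"delta_pos":[-50,-190,180],"spin":0,"claw":0}]'
python3 - <<'E'
from h import *
h=np.array([.6996,.1611]);t=.8155+1.794
x=np.array([np.cos(t),np.sin(t)]);y=np.array([-x[1],x[0]])
for yy in(.05,.2,.29):
  P=[*(h+x*.054+y*yy),.28]; print(yy,P,proj("top",[P]),proj("side",[P]))
T=eyes.grab_frame("top");S=eyes.grab_frame("side");cv2.imwrite("pics/top2.png",T);cv2.imwrite("pics/side2.png",S)
a=T[120:270,190:340];b=S[220:370,190:340]
cv2.imwrite("pics/j1.png",np.hstack([cv2.resize(i,(400,400),interpolation=cv2.INTER_CUBIC) for i in(a,b)]))
E
```

```text
clock: 9.4
position: [0.5639, -0.2967, 0.4387]
tool_rot: [3.139, -0.003, 2.603]
force: [-0.1, 0.3, 0.2]
grip_width: 0.0855
0.05 [np.float64(0.6276987576358183), np.float64(0.14540887682518547), 0.28] [[250.31571554 200.26434437]] [[239.69206919 258.13042008]]
0.2 [np.float64(0.5515980892430256), np.float64(0.016146785436525812), 0.28] [[308.4939794  234.17373495]] [[311.06450567 231.15768634]]
0.29 [np.float64(0.50593768820735), np.float64(-0.06141046939666997), 0.28] [[343.82176482 254.76464975]] [[352.25279069 215.59200441]]
```

View pics/j1.png

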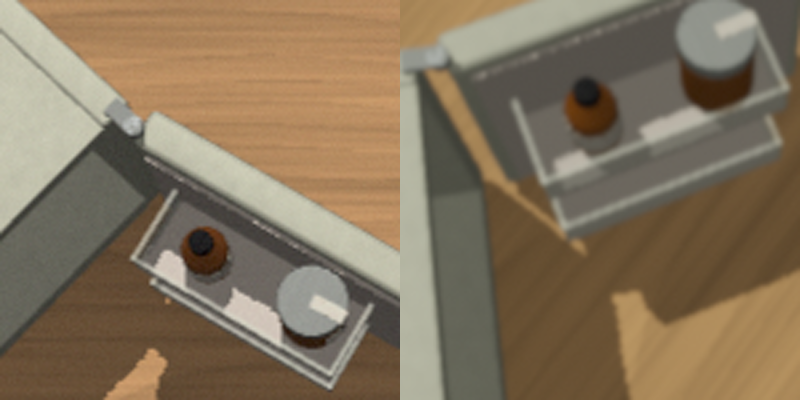

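Run:
```python
from h import *
h=np.array([.6996,.1611]);t=.8155+1.794
x=np.array([np.cos(t),np.sin(t)]);y=np.array([-x[1],x[0]])
k=.375
T=lambda u,v:atz("top",190+u*k,120+v*k,.28)
S=lambda u,v:atz("side",190+(u-400)*k,220+v*k,.28)
print(tri((190+313*k,120+301*k),(190+316*k,220+36*k)))
for P,a,b,c in((T,(313,301),(315,300),(345,316)),(S,(716,36),(716,33),(756,14))):
    C=P(*a);w=P(*c)-P(*b);d=C[:2]-h
    print(C,"door xy",d@x,d@y,"strip len",np.linalg.norm(w),"dir",np.degrees(np.arctan2(w[1],w[0]))%360)
    # circular lid check
print("bottle",(lambda q:((q[:2]-h)@x,(q[:2]-h)@y))(T(200,243)))
for n,r,sub in(("top",T,(190,120)),("side",S,(190,220))):pass
T2=cv2.imread("pics/top2.png");g=T2[225-22:260,285:335]
# strip segmentation: bright pixels near lid
for n,c in(("top",(307.4,232.9)),("side",(308.5,233.5))):
    im=cv2.imread(f"pics/{n}2.png").astype(int); m=[]
    for v in range(int(c[1])-18,int(c[1])+18):
        for u in range(int(c[0])-18,int(c[0])+22):
            if im[v,u].min()>185 and np.linalg.norm(atz(n,u,v,.28)[:2]-atz(n,*c,.28)[:2])<.034: m.append(atz(n,u,v,.28)[:2])
    m=np.array(m); print(n,len(m))
    if len(m)>3:
        w=m.mean(0)-atz(n,*c,.28)[:2]; print("mean",m.mean(0),"dir",np.degrees(np.arctan2(w[1],w[0]))%360)
        ev,V=np.linalg.eigh(np.cov(m.T)); print(np.degrees(np.arctan2(V[1,1],V[0,1]))%180+180,ev)
print("door y dir",np.degrees(np.arctan2(y[1],y[0]))%360)
```

```text
(array([0.55634245, 0.01864915, 0.26616137]), np.float64(0.00027699949355753116))
[0.55449167 0.01861573 0.28      ] door xy 0.052759053999767574 0.19640436747756243 strip len 0.028160005470789905 dir 241.67965534799316
[0.55260111 0.02326622 0.28      ] door xy 0.05674760378372361 0.19335597480184166 strip len 0.033781278791175096 dir 244.49340380074784
bottle (np.float64(0.058438603504593706), np.float64(0.09075939318037632))
top 62
mean [0.54922097 0.00784931] dir 244.03992555118128
253.6347860580819 [1.67162384e-05 9.20773884e-05]
side 0
door y dir 239.51333663938829
```

```bash
python3 -m jog '[{"delta_pos":[0,50,0],"spin":0,"claw":0},{"delta_pos":[0,100,0],"spin":0,"claw":0},{"delta_pos":[0,150,0],"spin":0,"claw":0},{"delta_pos":[-5,200,0],"spin":0,"claw":0},{"delta_pos":[-10,250,0],"spin":0,"claw":0},{"delta_pos":[-10,290,0],"spin":0,"claw":0},{"delta_pos":[-10,317,0],"spin":0,"claw":0},{"delta_pos":[-10,317,0],"spin":0,"claw":0}]'
python3 -m jog '[{"delta_pos":[0,0,-40],"spin":0,"claw":0},{"delta_pos":[0,0,-80],"spin":0,"claw":0},{"delta_pos":[0,0,-110],"spin":0,"claw":0}]'
```

```text
clock: 10.3
position: [0.5542, 0.0306, 0.4393]
tool_rot: [3.136, -0.003, 2.615]
force: [0.4, -0.5, 0.1]
grip_width: 0.0854
clock: 10.6
position: [0.5533, 0.0313, 0.3274]
tool_rot: [3.137, -0.004, 2.617]
force: [1.4, 0.1, 0.9]
grip_width: 0.0852
```

```bash
python3 -m jog '[{"delta_pos":[0,-11,0],"spin":-0.006,"claw":0},{"delta_pos":[0,-11,-20],"spin":-0.006,"claw":0},{"delta_pos":[0,-11,-45],"spin":-0.006,"claw":0},{"delta_pos":[0,-11,-65],"spin":-0.006,"claw":0},{"delta_pos":[0,-11,-80],"spin":-0.006,"claw":0},{"delta_pos":[0,-11,-80],"spin":-0.006,"claw":0}]'
```

```text
clock: 11.2
position: [0.553, 0.0199, 0.2469]
tool_rot: [3.138, -0.005, 2.61]
force: [-0.5, -0.0, 1.2]
grip_width: 0.0852
```

Run:
```python
from h import *
a=eyes.grab_frame("top")[170:290,250:370];b=eyes.grab_frame("side")[170:290,250:370]
cv2.imwrite("pics/j2.png",np.hstack([cv2.resize(i,(400,400),interpolation=cv2.INTER_CUBIC) for i in(a,b)]))
```

```text
(no output)
```

View pics/j2.png

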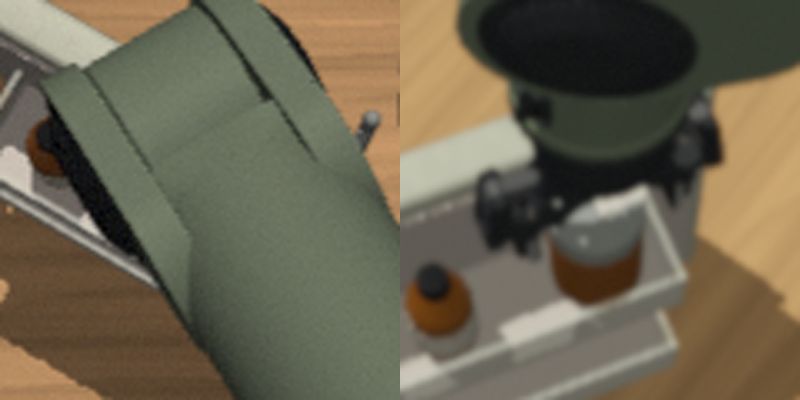

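The side crop shows the jar's lid (600,225) between the open fingers at (505,210) and (695,150), with the bottle (440,300) clear. Closing.

```bash
python3 -m jog '[{"delta_pos":[0,0,0],"spin":0,"claw":0.2},{"delta_pos":[0,0,0],"spin":0,"claw":1},{"delta_pos":[0,0,0],"spin":0,"claw":1},{"delta_pos":[0,0,0],"spin":0,"claw":1},{"delta_pos":[0,0,0],"spin":0,"claw":1},{"delta_pos":[0,0,0],"spin":0,"claw":1}]' 50
python3 -m jog '[{"delta_pos":[0,0,5],"spin":0,"claw":1},{"delta_pos":[0,0,15],"spin":0,"claw":1},{"delta_pos":[0,0,30],"spin":0,"claw":1},{"delta_pos":[0,0,50],"spin":0,"claw":1},{"delta_pos":[0,0,80],"spin":0,"claw":1},{"delta_pos":[0,0,110],"spin":0,"claw":1},{"delta_pos":[0,0,135],"spin":0,"claw":1},{"delta_pos":[0,0,150],"spin":0,"claw":1}]'
```

```text
clock: 11.9
position: [0.5544, 0.0205, 0.2499]
tool_rot: [3.136, -0.001, 2.611]
force: [-0.5, -0.4, 11.4]
grip_width: 0.0586
clock: 12.7
position: [0.5545, 0.0209, 0.4031]
tool_rot: [3.134, 0.001, 2.611]
force: [0.5, 0.1, -2.8]
grip_width: 0.0587
```

```bash
python3 -m jog '[{"delta_pos":[-4,-15,0],"spin":0,"claw":1},{"delta_pos":[-8,-50,0],"spin":0,"claw":1},{"delta_pos":[-12,-90,0],"spin":0,"claw":1},{"delta_pos":[-16,-130,0],"spin":0,"claw":1},{"delta_pos":[-20,-170,0],"spin":0,"claw":1},{"delta_pos":[-24,-205,0],"spin":0,"claw":1},{"delta_pos":[-24,-235,0],"spin":0.02,"claw":1},{"delta_pos":[-24,-250,0],"spin":0.02,"claw":1}]'
python3 -m jog '[{"delta_pos":[0,0,-20],"spin":0,"claw":1},{"delta_pos":[0,0,-50],"spin":0,"claw":1},{"delta_pos":[0,0,-80],"spin":0,"claw":1},{"delta_pos":[0,0,-110],"spin":0,"claw":1},{"delta_pos":[0,0,-135],"spin":0,"claw":1},{"delta_pos":[0,0,-150],"spin":0,"claw":1},{"delta_pos":[0,0,-150],"spin":0,"claw":1}]'
python3 - <<'E'
from h import *
T=eyes.grab_frame("top");S=eyes.grab_frame("side");cv2.imwrite("pics/top3.png",T);cv2.imwrite("pics/side3.png",S)
L=[.4525,-.3947,.2216]; n=np.array([.4305,.9026,0])
print(bot.observe()["position"],proj("top",[np.array(L)+.15*n]),proj("side",[np.array(L)+.15*n]))
a=T[210:330,390:510];b=S[90:210,370:490]
cv2.imwrite("pics/p1.png",np.hstack([cv2.resize(i,(400,400),interpolation=cv2.INTER_CUBIC) for i in(a,b)]))
E
```

```text
clock: 13.5
position: [0.5299, -0.2319, 0.4039]
tool_rot: [3.134, 0.001, 2.628]
force: [-0.4, -0.1, -3.0]
grip_width: 0.0584
clock: 14.2
position: [0.5295, -0.2314, 0.253]
tool_rot: [3.134, -0.001, 2.629]
force: [0.4, 0.6, -2.8]
grip_width: 0.0586
[ 0.53049188 -0.23166744  0.2550597 ] [[427.32738263 252.40034841]] [[396.64060099 160.76164608]]
```

View pics/p1.png

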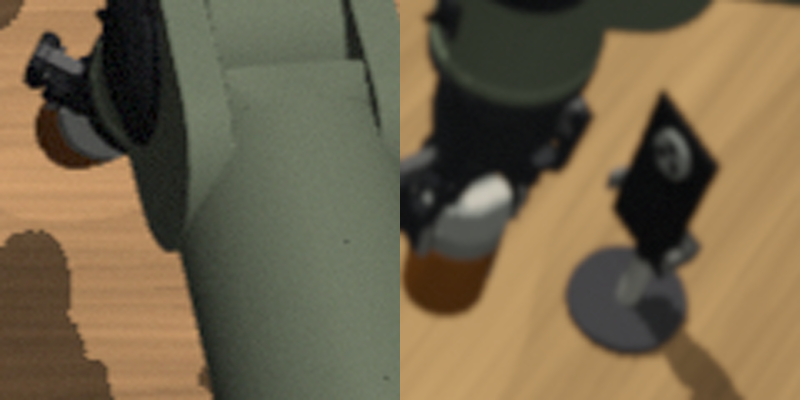

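Both label and strip face away from the cameras here: the side crop shows the jar at (465,240) and the phone lens at (672,152). I have time to spare, so I'll raise the jar and turn the label to the side camera once to check the heading.

```bash
python3 -m jog '[{"delta_pos":[0,30,40],"spin":-0.1,"claw":1},{"delta_pos":[0,60,80],"spin":-0.25,"claw":1},{"delta_pos":[0,80,100],"spin":-0.4,"claw":1},{"delta_pos":[0,80,100],"spin":-0.55,"claw":1},{"delta_pos":[0,80,100],"spin":-0.7,"claw":1},{"delta_pos":[0,80,100],"spin":-0.85,"claw":1},{"delta_pos":[0,80,100],"spin":-1.0,"claw":1},{"delta_pos":[0,80,100],"spin":-1.15,"claw":1}]'
python3 -m jog '[{"delta_pos":[0,0,0],"spin":-0.15,"claw":1},{"delta_pos":[0,0,0],"spin":-0.3,"claw":1},{"delta_pos":[0,0,0],"spin":-0.45,"claw":1},{"delta_pos":[0,0,0],"spin":-0.6,"claw":1},{"delta_pos":[0,0,0],"spin":-0.75,"claw":1},{"delta_pos":[0,0,0],"spin":-0.9,"claw":1},{"delta_pos":[0,0,0],"spin":-1.0,"claw":1},{"delta_pos":[0,0,0],"spin":-1.0,"claw":1}]'
python3 - <<'E'
from h import *
S=eyes.grab_frame("side");cv2.imwrite("pics/side4.png",S)
o=bot.observe();p=np.array(o["position"]);yaw=o["tool_rot"][2];print(p,yaw)
b=p-[0,0,.0699]; phi=np.radians(243)+yaw-2.611
l=b+[.031*np.cos(phi),.031*np.sin(phi),.038]
top=b+[.03*np.cos(phi),.03*np.sin(phi),.1]
u=proj("side",[b,b+[0,0,.1],l,top]);print(u)
x0,y0=int(u[2,0])-40,int(u[2,1])-40;print(x0,y0)
cv2.imwrite("pics/p2.png",cv2.resize(S[y0:y0+80,x0:x0+80],(560,560),interpolation=cv2.INTER_CUBIC))
E
```

```text
clock: 15.1
position: [0.5309, -0.1512, 0.3569]
tool_rot: [3.132, 0.003, 1.473]
force: [0.4, 0.6, -2.9]
grip_width: 0.0584
clock: 15.9
position: [0.5314, -0.1507, 0.3585]
tool_rot: [3.13, 0.001, 0.472]
force: [-0.1, -0.0, -2.8]
grip_width: 0.0587
[ 0.5313215  -0.1506889   0.35824398] 0.476135028034566
[[367.40720137 176.11049873]
 [373.09290626 149.60233197]
 [368.40938828 180.12476203]
 [372.07835816 163.26348387]]
328 140
```

View pics/p2.png

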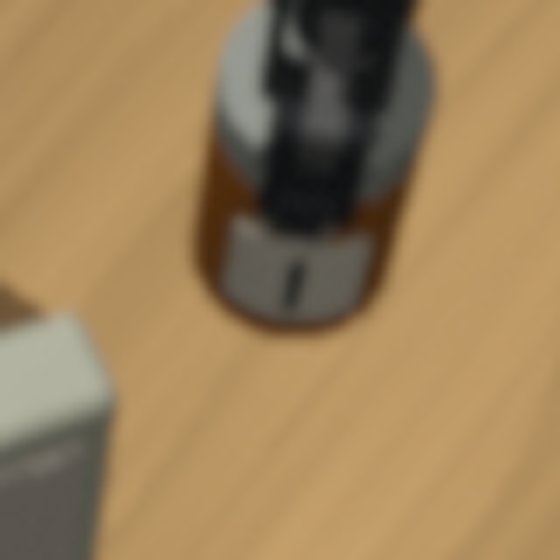

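The label shows at crop (292,270), its mark about centred on the jar's visible width (197 to 388). I'll compare that numerically with the predicted outline.

Run:
```python
from h import *
p=np.array([.5313,-.1507,.3582]);b=p-[0,0,.0699]
a=np.linspace(0,2*np.pi,181)
for z,nm in((0,"bottom"),(.1,"lid top"),(.079,"lid low")):
    u=(proj("side",b+np.c_[.03*np.cos(a),.03*np.sin(a),z+0*a])-[328,140])*7
    print(nm,u.min(0),u.max(0))
for d in(114,117,120,123,126):
    r=np.radians(d)
    print(d,[np.round((proj("side",[b+[.031*np.cos(r+s),.031*np.sin(r+s),z]])[0]-[328,140])*7) for s,z in((0,.038),(.645,.059),(-.645,.059),(.645,.017),(-.645,.017))])
```

```text
bottom [174.70733194 165.34002947] [377.1799912  342.41738889]
lid top [204.3878377  -26.52873311] [427.1353788  163.57361464]
lid low [197.67237683  16.84477081] [415.83231077 204.07481158]
114 [array([270., 279.]), array([348., 236.]), array([216., 209.]), array([330., 309.]), array([203., 283.])]
117 [array([276., 280.]), array([354., 234.]), array([221., 213.]), array([335., 307.]), array([207., 287.])]
120 [array([282., 281.]), array([359., 231.]), array([225., 217.]), array([340., 305.]), array([211., 291.])]
123 [array([287., 281.]), array([363., 229.]), array([229., 220.]), array([344., 302.]), array([215., 294.])]
126 [array([293., 282.]), array([368., 226.]), array([234., 223.]), array([349., 300.]), array([220., 297.])]
```

```bash
cat > fitp.py <<'E'
from h import *
from scipy.optimize import least_squares
ct=lambda x,y:(440+(x-400)/6,255+y/6); cs=lambda x,y:(425+(x-600)/4,112+(y-300)/4)
cp=lambda x,y:(370+(x-400)*.3,90+y*.3)
# phone frame pts: lens origin; +x away from lens dir; y left
q=.003
M={"lens":(0,0,0),"ta":(q+.008,-1,.028),"tb":(q+.008,1,.028),"ba":(q,-1,-.12),"bb":(q,1,-.12)}
obs=[("top","lens",ct(683,150)),("top","ta",ct(751,75)),("top","tb",ct(683,240)),("top","ba",ct(620,97)),("top","bb",ct(555,243)),("top","foot",(465.8,288.8)),
("side","lens",cs(708,393)),("side","lens",cp(673,153)),("side","ta",cs(695,322)),("side","tb",cs(762,410)),("side","ta",cp(662,92)),("side","tb",cp(720,165)),("side","ba",cp(614,205)),("side","bb",cp(657,272)),("side","foot",cp(627,300))]
def f(v,full=False):
    fx,fy,th,z=v[:4]; n=np.array([np.cos(th),np.sin(th)]);ty=np.array([n[1],-n[0]])  # phone x=-n, y = z x x
    off={"top":v[4:6],"side":v[6:8]}; r=[]
    for c,k,uv in obs:
        if k=="foot": P=[fx,fy,.012]
        else:
            m=M[k]; xy=np.array([fx,fy])+.026*n-n*m[0]+ty*m[1]*.036; P=[*xy,z+m[2]]
        r.append(proj(c,[P])[0]+off[c]-uv)
    return np.r_[np.ravel(r),v[4:]/1.]
for s in(1,-1):
    obs2=obs
    if s<0: obs=[(c,{"ta":"tb","tb":"ta","ba":"bb","bb":"ba"}.get(k,k),u) for c,k,u in obs]
    R_=least_squares(f,[.44,-.41,1.12,.22,0,0,0,0],loss="soft_l1"); v=R_.x
    cov=np.linalg.inv(R_.jac.T@R_.jac)
    n=np.array([np.cos(v[2]),np.sin(v[2])]);L=v[:2]+.026*n
    print(s,R_.cost,"foot",v[:2],"ndeg",np.degrees(v[2]),"z",v[3],"sd",np.sqrt(np.diag(cov))[:4],"off",v[4:],"lens",L,"jar axis",L+.181*n)
    print(np.round(R_.fun[:-4].reshape(-1,2),1).tolist())
E
python3 fitp.py
```

```text
1 50.22369901056439 foot [ 0.45797547 -0.39078317] ndeg -113.51470237422343 z 0.20493411103212703 sd [0.00212573 0.00417637 0.03557062 0.00578501] off [-0.71847339  0.02376729  0.29592125 -0.41481288] lens [ 0.44760187 -0.41462407] jar axis [ 0.3753857  -0.58059342]
[[4.9, 2.7], [-1.0, -1.7], [-0.7, -0.2], [2.5, 0.3], [3.5, 1.7], [-8.1, -6.8], [4.4, -0.9], [4.5, -1.6], [-2.0, 0.5], [-0.3, 1.3], [-1.8, 0.4], [-0.8, 1.3], [0.6, -0.3], [3.8, 0.5], [-8.9, -0.7]]Traceback (most recent call last):
  File "fitp.py", line 22, in <module>
    R_=least_squares(f,[.44,-.41,1.12,.22,0,0,0,0],loss="soft_l1"); v=R_.x
    return func(*args, **kwargs)
    result = trf(vector_fun.fun, vector_fun.jac, x0, f0, J0, lb, ub, ftol, xtol,
                 gtol, max_nfev, x_scale, loss_function, tr_solver,
                 tr_options.copy(), verbose, callback=callback_wrapped)
    return trf_no_bounds(
        fun, jac, x0, f0, J0, ftol, xtol, gtol, max_nfev, x_scale,
        loss_function, tr_solver, tr_options, verbose, callback=callback)
    J = jac(x)
    self._update_jac()
    ~~~~~~~~~~~~~~~~^^
    sel
[... 613 characters left out ...]
 - f0 for f_eval in f_evals]
                                    ^^^^^^^
    f = np.atleast_1d(self.fun(x, *self.args, **self.kwargs))
                      ~~~~~~~~^^^^^^^^^^^^^^^^^^^^^^^^^^^^^^
    return np.atleast_1d(self.fun(x))
                         ~~~~~~~~^^^
    return self.f(x, *self.args, **self.kwargs)
           ~~~~~~^^^^^^^^^^^^^^^^^^^^^^^^^^^^^^
  File "fitp.py", line 17, in f
    r.append(proj(c,[P])[0]+off[c]-uv)
             ~~~~^^^^^^^
  File "h.py", line 11, in proj
    p,M,o=cam(n); c=(np.atleast_2d(P)-o)@M
          ~~~^^^
  File "h.py", line 5, in cam
    p=eyes.camera_params(n); a=np.array(p["attitude"],float)
ValueError: time passes only in moves, steps and waits
```

```bash
python3 - <<'E'
s=open('h.py').read()
s=s.replace('p=eyes.camera_params(n);','p=CP[n];')
s=s.replace('def cam(n):','''CP={"side":dict(fx=488.3478,fy=488.3478,cx=315.35825,cy=235.00196,origin=[0.31983873,0.32370282,1.17310727],attitude=[0.39924876,-0.0090094,-2.49713269]),
"top":dict(fx=503.83136,fy=503.83136,cx=318.92623,cy=234.33679,origin=[0.39677428,0.01240993,1.38050093],attitude=[0.1394642,-0.01715318,-1.57334099])}
def cam(n):''',1)
open('h.py','w').write(s)
t=open('fitp.py').read()
t=t.replace('for s in(1,-1):','for s in(-1,):')
open('fitp.py','w').write(t)
E
python3 fitp.py
```

```text
-1 15.997035654543193 foot [ 0.44090484 -0.41077289] ndeg 62.376874074984066 z 0.22831867414300278 sd [0.00208811 0.00386441 0.03137175 0.00586109] off [ 0.62588993  0.15853828 -0.12492636  0.6371771 ] lens [ 0.45295983 -0.38773647] jar axis [ 0.53688115 -0.22736748]
[[-1.9, 0.0], [2.2, -0.1], [0.2, 1.1], [-0.6, -0.9], [-1.8, 0.2], [0.8, -0.4], [-1.2, 0.9], [-1.1, 0.2], [1.2, -2.2], [1.4, -0.1], [1.3, -2.3], [0.9, -0.1], [-2.2, 0.5], [-0.4, 2.6], [-0.2, -1.5]]
```

Run:
```python
from h import *
out=[]
th=np.radians(63.5);n=np.array([np.cos(th),np.sin(th)]);ty=np.array([n[1],-n[0]])
for c,(x0,y0) in(("top",(440,255)),("side",(410,110))):
    im=cv2.imread(f"pics/{c}0.png")[y0:y0+60 if c=="top" else y0+90, x0:x0+66]
    k=6; im=cv2.resize(im,None,fx=k,fy=k,interpolation=cv2.INTER_CUBIC)
    im=cv2.convertScaleAbs(im,alpha=1.8,beta=20)
    out.append(cv2.copyMakeBorder(im,0,540-im.shape[0],0,4,cv2.BORDER_CONSTANT))
cv2.imwrite("pics/ph.png",np.hstack(out))
```

```text
(no output)
```

View pics/ph.png

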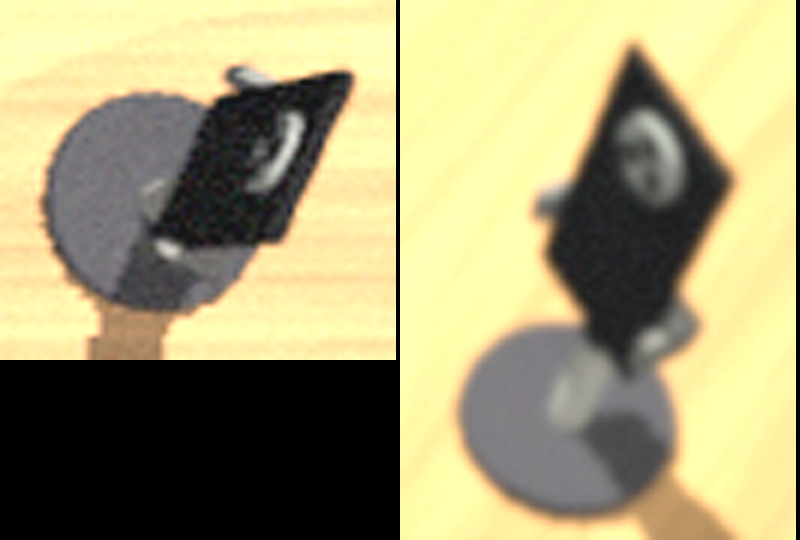

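```bash
python3 - <<'E'
import re
t=open('fitp.py').read()
i=t.index('obs=[');j=t.index('def f(')
t=t[:i]+'''c6=lambda x,y:(440+x/6,255+y/6); d6=lambda x,y:(410+(x-400)/6,110+y/6)
obs=[("top","lens",c6(274,152)),("top","tb",c6(353,73)),("top","ta",c6(278,240)),("top","bb",c6(215,98)),("top","ba",c6(155,235)),("top","foot",c6(150,202)),
("side","lens",d6(650,157)),("side","tb",d6(633,43)),("side","ta",d6(735,180)),("side","bb",d6(547,255)),("side","ba",d6(628,378)),("side","foot",d6(568,418))]
'''+t[j:]
t=t.replace('for s in(-1,):','for s in(1,):\n  for back in(.008,0):\n    M["ta"]=(q+back,-1,.028);M["tb"]=(q+back,1,.028)').replace('    obs2=obs\n','').replace('    if s<0: obs=','    if s<0: obs=')
t=t.replace('+off[c]-uv)','+off[c]-uv)\n        if k[0] in "tb": r[-1]=r[-1]*.5')
i=t.index("    if s<0");j=t.index("    R_=")
t=t[:i]+t[j:]
open('fitp2.py','w').write(t)
E
python3 fitp2.py
```

```text
1 4.112934095665262 foot [ 0.43944492 -0.40843936] ndeg 62.249890332961996 z 0.23227518792864968 sd [0.00227369 0.00308367 0.05225935 0.00462949] off [ 0.36488852 -0.22959009  0.00732996  0.6605197 ] lens [ 0.45155095 -0.3854297 ] jar axis [ 0.53582748 -0.2252471 ]
[[-1.0, -0.2], [0.7, 0.2], [0.2, 0.6], [-0.2, -0.5], [-1.2, 0.8], [0.6, -0.1], [-0.2, -0.0], [0.9, -1.0], [0.9, -0.3], [-1.0, -0.2], [-0.4, 0.7], [0.1, -0.2]]
1 3.357698405882683 foot [ 0.43863226 -0.40916576] ndeg 62.82141671561908 z 0.23522653302313795 sd [0.00236705 0.00320983 0.05037821 0.00478767] off [ 0.43162694 -0.29165553 -0.15522892  0.87396222] lens [ 0.45050816 -0.3860365 ] jar axis [ 0.53318271 -0.22502122]
[[-0.2, 0.2], [-0.6, -0.5], [-1.0, 0.0], [0.1, -0.4], [-0.8, 1.0], [0.9, 0.1], [0.5, -0.5], [-0.4, -0.6], [-0.2, 0.1], [-0.8, -0.4], [0.0, 0.5], [0.3, -0.1]]
```

Refit gives lens ≈ (0.4515, −0.387, 0.230), normal ≈ 63°, and the label heading agrees within a few degrees. I'm turning back and lowering to TCP (0.533, −0.225, 0.262), yaw 2.634.

```bash
python3 -m jog '[{"delta_pos":[0,0,0],"spin":0.1,"claw":1},{"delta_pos":[0,0,0],"spin":0.25,"claw":1},{"delta_pos":[0,0,0],"spin":0.4,"claw":1},{"delta_pos":[0,0,0],"spin":0.55,"claw":1},{"delta_pos":[0,0,0],"spin":0.7,"claw":1},{"delta_pos":[0,0,0],"spin":0.85,"claw":1},{"delta_pos":[0,0,0],"spin":1.0,"claw":1},{"delta_pos":[0,0,0],"spin":1.15,"claw":1}]'
python3 -m jog '[{"delta_pos":[1,-10,-10],"spin":0.15,"claw":1},{"delta_pos":[1,-25,-25],"spin":0.3,"claw":1},{"delta_pos":[1,-40,-45],"spin":0.45,"claw":1},{"delta_pos":[1,-55,-65],"spin":0.6,"claw":1},{"delta_pos":[1,-68,-82],"spin":0.75,"claw":1},{"delta_pos":[1,-75,-92],"spin":0.9,"claw":1},{"delta_pos":[1,-75,-96],"spin":1.0,"claw":1},{"delta_pos":[1,-75,-96],"spin":1.01,"claw":1}]'
python3 -c "
from h import *
o=bot.observe();print(o['position'],o['tool_rot'],o['clock'])"
```

```text
clock: 16.75
position: [0.5315, -0.1506, 0.3591]
tool_rot: [3.13, 0.001, 1.636]
force: [-0.1, -0.8, -2.3]
grip_width: 0.0588
clock: 17.55
position: [0.5324, -0.2259, 0.263]
tool_rot: [3.129, 0.001, 2.651]
force: [0.3, -0.6, -1.6]
grip_width: 0.0586
[ 0.53237538 -0.22585243  0.26303811] [3.12888322e+00 9.10390114e-04 2.65114599e+00] 17.55
```

```bash
python3 -m jog '[{"delta_pos":[0,0,-1],"spin":-0.014,"claw":1},{"delta_pos":[0,0,-1],"spin":-0.014,"claw":1},{"delta_pos":[0,0,-1],"spin":-0.014,"claw":1},{"delta_pos":[0,0,-1],"spin":-0.014,"claw":1},{"delta_pos":[0,0,-1],"spin":-0.014,"claw":1}]'
python3 - <<'E'
from h import *
T=eyes.grab_frame("top");S=eyes.grab_frame("side")
o=bot.observe();p=np.array(o["position"]);print(p,o["tool_rot"],o["qd"].round(3),o["force"])
b=p-[0,0,.0699]
print((proj("side",[b,b+[0,0,.1],[.4515,-.387,.230]])))
cv2.imwrite("pics/fin.png",np.hstack([cv2.resize(T[100:400,180:580],(400,300)),S[40:340,190:590]]).copy())
E
```

```text
clock: 18.05
position: [0.5324, -0.2258, 0.2622]
tool_rot: [3.129, 0.001, 2.637]
force: [0.6, 0.7, -2.0]
grip_width: 0.0585
[ 0.53244376 -0.22579764  0.26212767] [3.12888704e+00 1.07778276e-03 2.63704726e+00] [ 0.001  0.003 -0.    -0.     0.    -0.     0.001] [-0.90849372 -0.04747922 -3.2215333 ]
[[381.01701722 174.00303409]
 [387.29704503 150.19359501]
 [451.53695412 135.59776627]]
```

View pics/fin.png

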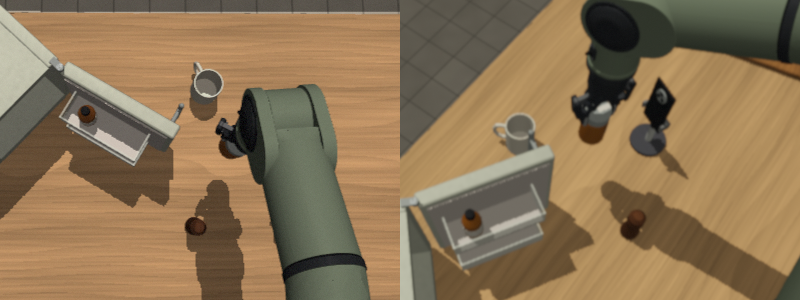

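The last picture shows the door wide open, the bottle standing in the rack at (87,114), the mug and mill where they were, the phone and stand untouched, and the jar held in front of the lens. Handing in.

```bash
python3 -c "
from h import *
print(bot.job_done())"
```

```text
the job is handed in; nothing more can be done
None
```

I opened the fridge door to about 1.79 rad by its handle, lifted the jar out of the rack by its lid, and handed in at 18 s holding it in front of the phone's lens. No verdict came back.

**Last checks:**
- **Jar hold:** the tool was within about 1 mm of its target and still, with the tool about 0.7° off vertical. The grip was steady at 58.5 mm, and the force on it was just the jar's weight.
- **Surroundings:** the last picture shows the bottle standing in the rack, and the mug, pepper mill, phone and stand where they were.

**Not fully settled:**
- **Lens height:** my estimates disagreed, from 0.222 m at first to 0.232–0.235 m from later fits. I aimed at 0.230 m, so the label's height may be off by several millimetres.
- **Lens direction:** this came out between 62° and 65°. I used about 63°.
- **Label heading:** I turned the label to the side camera once to check it, and it agreed with my estimate to about 5°. In the final pose neither camera can see the label.
- **Jar position:** in that same check the jar's outline sat one to two pixels (about 3 mm) from where I predicted, which I put down to calibration and reading error.

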